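# Twist a ticket post into the counter rail

## Robot

A 6-joint arm with a two-finger parallel gripper is mounted at the origin on a cart in front of the work surface, level with it; the furniture and walls round the work are solid. World frame = base frame: x ahead of the robot, y to its left, z up, the work surface at z = 0. Lengths are in mm, angles in rad, forces in N, time in s.
With the tool pointing down it reaches from about 275 to 725 mm from the base axis. Payload 5.6 kg.
Tool frame: the origin (TCP) lies midway between the tips of the shut fingers; the grasp point (between the pads) lies bot.hold_point_z behind it (bot.hold_point_z is the distance from the TCP to the grasp point, in mm); z points along the fingers, y is the line along which they close (so a half turn about z gives the same grasp; the last joint's range is limited). The gripper opens to 85 mm and grips with 20 to 120 N. Pads are 22 mm wide; open, the fingers measure 114 mm over their backs; the gripper's body (76 mm by 85 mm) begins 54 mm behind the grasp point. The pads swing forward as they close: fully open they stand 13 mm farther back than shut.
Start: joints at [-0.823, 0.255, 0.108, 0, -1.424, -0.285], TCP at [245.568, -492.127, 231.283] pointing down, gripper open.
Joint ranges: [-2.95, 2.95], [-1.21, 1.97], [-1.09, 1.5], [-2.87, 1.71], [-2.94, -0.07], [-3.05, 3.05]. Speed limits (rad/s): [2.57, 2.57, 3.14, 3.14, 3.14, 3.14].

## Interface

Orientations are given as a unit quaternion [x, y, z, w].
In Python, from cell import bot, capture, camera_info gives the robot as it stands. The module is installed in compiled form; this text tells all that it offers.
- The arm moves only by the tool play_rows, never from a script. Its argument "commands" is a list of rows, each a list of 3 entries, a list of its own where there are three numbers: the opening, from 0 (shut) to 1 (fully open), then the shift along the tool's x, y, z normalised to -1 to 1, where 1 is 0.05 m, then the turn, a rotation vector about the tool's x, y, z normalised to -1 to 1, where 1 is 2 pi rad. A call has 1 to 8 rows; each row shifts and turns the commanded pose from where the row before left it, along the tool's axes as they then stand; what a row does not reach is not made up. A row lasts 1/8 s, in which the tool goes at most 62.5 mm and 10.7 degrees, less where a joint would pass 70% of its speed; a pose out of reach is approached as far as the arm can. A call with a number of a shift or a turn outside -1 to 1 is refused whole. A call with a gripper value outside its range is refused whole. The fingers move at their own pace and stop on an object; "force" is the grip in N (left out, the last holds). Time passes only in rows, so rows that do not move let the fingers close. It gives the time, the measured TCP pose, the force, the opening and the grip force at its end, in the units of the state.
- bot.get_state(): the state, without advancing time (a new reading comes with each control period).
- capture(name): name is "scene" or "side" or "wrist"; returns the picture (384x512x3 uint8, blue, green, red); there is no depth.
- camera_info(name): a dict with "camera_matrix" (3x3 intrinsics, pixels), "k1" (the pictures are not rectified: a ray, as slopes to the right and down, at radius r is drawn at 1 + k1 r^2 times it, then the intrinsics apply), "T" (4x4, takes a point from camera to world coordinates). Camera axes: x right, y up, looking along -z (the intrinsics and any distortion apply to the point x, -y, -z); pixel columns grow to the right and rows downward; lengths in mm; the calibration is good to about 2 mm. A picture is of the moment at which its call begins: read the wrist's pose just before it. camera_info takes no time and is no camera call; for the wrist camera it gives the pose at the moment of the call.
- bot.sign_off(): hands the job in; it is judged then, once.
The state is a dict: "clock": time; "joint_pos": joint angles; "dq": joint speeds; "joint_torque": joint torques, N m; "tool_pos": TCP position; "ee_rot": TCP orientation; "contact_force": force on the tool from outside, world axes, zero at the start; "ft_torque": the same for the moment, N m; "finger_gap": opening from 0.0 (shut) to 1.0 (fully open); "gripper_force": force on a finger pad.
Only numpy, scipy, OpenCV 4.12 (cv2) and the standard library are available. Lean on these libraries where they do the work, as an engineer would, in place of code of your own. Each camera call takes 0.05 s, during which the arm holds its last target. There are 200 camera calls.

## Task

Take the orange ticket post out of its wooden stand and fix it in the counter rail at the red marks: lower its steel nut lengthwise through the slot of the channel, gently press it down against its spring, give it a quarter turn either way and let it come up so that its grooves catch the lips and it stands locked and upright. The channel may sit off the middle of its bed, so find the slot by feel, without forcing; leave the other things where they stand.

Things in the scene. Friction and masses are not known exactly. Their poses are not given: they have to be found in the camera images.
- post: Loose ticket post, 72 g, standing upright, z up. Origin: centre of the underside of its sprung foot, spring fully extended. Above it, in mm: foot plate 24 (x) x 12 (y), z 0-4; steel nut z 14-23; stem 11 round; collar 20 round z 46-50; orange head to z 82. Foot spring: 3 N to start it moving up, then 0.9 N per mm, hard stop at 10 mm. Nothing else of it moves.
- post_nut (a point): Centre of the floor of the post's nut grooves, post frame z = 20 mm. Nut 33 mm long (post x), 12 wide (y), bottom at post z 14. Two straight grooves run across it (along y), at 5.5 to 12 mm either side of the middle, floor z 20; the end ears beyond them (12 to 16.5 mm) reach up to z 23. Site axes as the post's.
- post_grip (a point): Middle of the orange ribbed wing head, post frame z = 66 mm: the place to grip, across its 14 mm thickness (y). The head is 36 mm long (x), in line with the nut, and spans post z 50-82 mm. Site axes as the post's.
- stand: Fixed wooden stand, 70 (x) x 110 (y) x 24 mm, origin at the centre of its underside. Two pockets 36 (x) x 15 (y) mm, 18 deep (pocket floor at z 6), at y = +22 and y = -22 mm. The post stands in the y = +22 pocket, its x along the stand's x.
- rail: Fixed counter rail: dark grey bed 190 (x) x 96 (y) x 4 mm with 10 mm side rims; origin at the centre of its underside, x along the rail, z up. On it lies a C-shaped aluminium channel 170 long, 44 wide, with black end caps. The channel stays put, parallel to the bed, but its centre line lies up to 13 mm to either side (y) of the bed's; this offset is not measured.
- mark (a point): Point on the bed's centre line between the two red marks on its rims, at lip-top height (rail frame 35, 0, 30.5 mm; axes as the rail's). Along the rail the post belongs here within 12 mm; across it, wherever the slot is. The slot, 15 mm wide, is open upward all along the channel; lip tops at rail z 30.5, lip edges turn down to z 24.5 and are 2.5 mm thick.
- rail_floor (a point): Point on the channel's inside floor height (rail z = 7 mm) below the mark; inside width 39 mm. The nut passes the slot only lengthwise. Caught, with the nut across and lip edges in its grooves, the post's origin is 4.5 mm above the rail's origin; to turn it must be pressed at least 3 mm lower than that; 7.5 mm lower the spring is solid.
- glue_stick: Bystander: glue stick, white with red cap, standing, 23 mm round, 86 mm tall.
- receipt_roll_a: Bystander: full white paper roll, standing, 57 mm round, 57 mm tall.
- receipt_roll_b: Bystander: part-used white paper roll, standing, 41 mm round, 57 mm tall.
- rubber_stamp: Bystander: wood-handled stamp, standing, 75 mm tall.
- tape_roll: Bystander: packing tape roll lying flat, 68 mm round, 24 mm tall.

How it is judged (in metres and radians):
On the way, in this order (a step that is already met when the one before it is completed fails the run):
1. the nut is down through the slot at the marks, lying lengthwise (z of post in the frame of rail below 0.0075 m and angle between the x axis of post and the x axis of rail, either way round below 0.25 rad and x of post in the frame of mark between -0.02 and 0.02 m and y of post in the frame of rail between -0.018 and 0.018 m), for 0.05 s.
2. the nut is pressed below the lips and turned across the slot (z of post in the frame of rail below 0.002 m and angle between the x axis of post and the y axis of rail, either way round below 0.3 rad), for 0.05 s.
At the end, for the whole second after the job is handed in: The post stands free and still in the rail: within 12 mm of the marks along it and 18 mm of the bed's centre line, across the slot within 0.22 rad, upright within 0.12 rad, its origin risen to 3-6.5 mm above the rail's origin (lip edges in its grooves) (z of post in the frame of rail between 0.003 and 0.0065 m and angle between the x axis of post and the y axis of rail, either way round below 0.22 rad and angle between post's own z axis and vertical below 0.12 rad and x of post in the frame of mark between -0.012 and 0.012 m and y of post in the frame of rail between -0.018 and 0.018 m and linear speed of post below 0.02 m/s); the robot touches nothing.
It fails at once if the post is forced: more than 35 N between post and rail (contact force between post and rail above 35 N).
It fails at once if a bystander is pushed more than 30 mm or knocked over (distance of any of glue_stick, receipt_roll_a, receipt_roll_b, rubber_stamp, tape_roll from where it was at the start of the episode above 0.03 m or angle between any of glue_stick, receipt_roll_a, receipt_roll_b, rubber_stamp, tape_roll's own z axis and vertical above 0.5 rad).
It also fails if it takes over 67 s, if anything falls off the work surface, if the arm or the gripper's body presses on something with over 40 N, if the wrist force passes 120 N, or if a joint passes its speed limit or range.

## Working session

There is one attempt and no reset: what is moved stays moved. The work goes in short steps, Python scripts to look and compute and a tool call to move; the robot and the scene stay as the last step left them, time stands still between calls to the robot, and variables do not carry over. Pictures are saved under pics/ and viewed, at most 10 in all, crops included, and the job is handed in when it is done.

Besides the shell and the picture viewer there is one more tool, called after "Request:" as a command line: name --argument value ..., lists and objects as JSON in quotes. play_rows: Moves the arm, as the interface text tells. Scaled input: -1 to 1 covers 0.05 m each way for a shift and 2 pi rad each way for a turn. Its arguments: {"type":"object","properties":{"commands":{"type":"array"},"force":{"type":"number"}},"required":["commands"]}

```bash
mkdir -p pics; ls
python3 - <<'E'
from cell import bot,capture,camera_info
import cv2,numpy as np
print(bot.get_state(), bot.hold_point_z)
a=capture("scene");b=capture("side")
cv2.imwrite("pics/scene0.png",a);cv2.imwrite("pics/side0.png",b)
for n in("scene","side"):
    print(n,camera_info(n))
E
```

```text
pics
{'clock': 0.0, 'joint_pos': array([-8.23380635e-01,  2.55773586e-01,  1.07004740e-01, -4.87945537e-04,
       -1.42389632e+00, -2.84586000e-01]), 'dq': array([ 0.00014205, -0.0002079 ,  0.00077513, -0.00058766, -0.00130206,
       -0.00121259]), 'joint_torque': array([ 1.30940020e-04, -3.86628807e+01,  2.37939835e+01,  5.36480874e+00,
       -6.03536188e-03, -2.15322416e-05]), 'tool_pos': array([ 245.39453289, -491.66826205,  230.37983641]), 'ee_rot': array([-2.29319797e-01,  9.73350656e-01,  9.31822640e-04, -2.51155555e-04]), 'contact_force': array([-0.12828041,  0.50258584, -0.81488008]), 'ft_torque': array([-0.00365488,  0.0179532 ,  0.03329761]), 'gripper_force': 0.0, 'finger_gap': 1.000617327375393} 18.700000000000003
scene {'camera_matrix': array([[358.54653939,   0.        , 250.68873653],
       [  0.        , 358.54653939, 197.03303756],
       [  0.        ,   0.        ,   1.        ]]), 'k1': -0.02853422461162323, 'T': array([[-9.05322327e-01,  1.85155897e-01, -3.82241780e-01,
         1.19396702e+02],
       [-4.24584257e-01, -4.17720139e-01,  8.03267138e-01,
         7.20874710e+02],
       [-1.09404421e-02,  8.89509516e-01,  4.56785647e-01,
         5.48224313e+02],
       [ 0.00000000e+00,  0.00000000e+00,  0.00000000e+00,
         1.00000000e+00]])}
side {'camera_matrix': array([[381.40718065,   0.        , 250.00448907],
       [  0.        , 381.40718065, 190.54682391],
       [  0.        ,   0.        ,   1.        ]]), 'k1': -0.06684292826295526, 'T': array([[ 9.57080461e-01,  1.43834988e-01, -2.51611779e-01,
         2.67176030e+02],
       [-2.89784899e-01,  4.88880000e-01, -8.22812893e-01,
        -9.47595480e+02],
       [ 4.65868435e-03,  8.60411437e-01,  5.09578703e-01,
         5.96320987e+02],
       [ 0.00000000e+00,  0.00000000e+00,  0.00000000e+00,
         1.00000000e+00]])}
```

View pics/scene0.png

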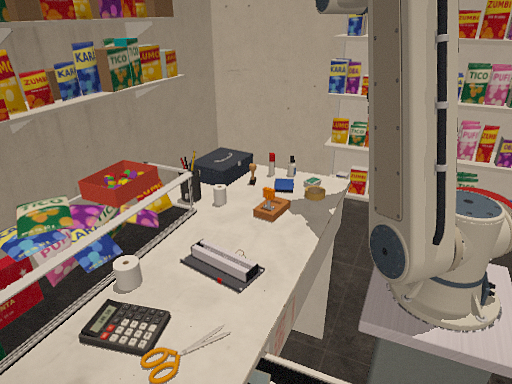

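View pics/side0.png

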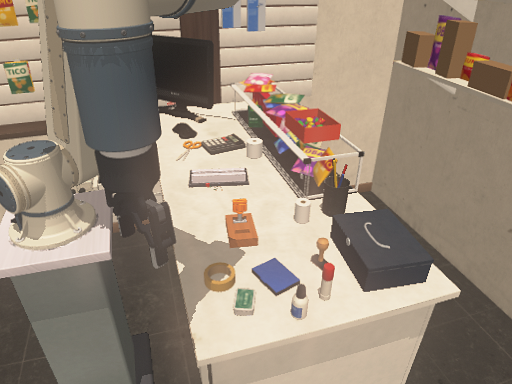

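The scene view shows the stand with the orange head at about (269,193) and the rail from (182,262) to (263,270). In the side view the head is at (240,204) and the rail runs from (190,180) to (248,180), with the red marks near (212,187).

```bash
cat > h.py <<'E'
import numpy as np,cv2
from cell import bot,capture,camera_info
from scipy.spatial.transform import Rotation as R
def ray(info,u,v):
    K=info["camera_matrix"];T=info["T"]
    d=np.array([(u-K[0,2])/K[0,0],(v-K[1,2])/K[1,1]]);p=d.copy()
    for _ in range(10): p=d/(1+info["k1"]*(p@p))
    return T[:3,3],T[:3,:3]@np.array([p[0],-p[1],-1])
def onz(info,u,v,z):
    o,d=ray(info,u,v);return o+d*(z-o[2])/d[2]
def proj(info,P):
    T=info["T"];c=T[:3,:3].T@(np.asarray(P)-T[:3,3]);s=np.array([c[0],-c[1]])/-c[2]
    s=s*(1+info["k1"]*(s@s));K=info["camera_matrix"];return s*K[0,0]+K[:2,2]
def tri(rs):
    A=np.zeros((3,3));b=np.zeros(3)
    for o,d in rs:
        d=d/np.linalg.norm(d);M=np.eye(3)-np.outer(d,d);A+=M;b+=M@o
    return np.linalg.solve(A,b)
def blobs(img,lo,hi,amin=8):
    m=cv2.inRange(cv2.cvtColor(img,cv2.COLOR_BGR2HSV),lo,hi)
    n,l,s,c=cv2.connectedComponentsWithStats(m)
    return [(s[i,4],c[i].round(1),s[i,:4]) for i in range(1,n) if s[i,4]>=amin]
E
python3 - <<'E'
from h import *
a=cv2.imread("pics/scene0.png");b=cv2.imread("pics/side0.png")
A=camera_info("scene");B=camera_info("side")
for n,im,i,box in(("scene",a,A,(170,170,310,300)),("side",b,B,(180,150,270,260))):
  for lab,lo,hi in(("or",(8,200,180),(18,255,255)),("red",(0,150,120),(6,255,255))):
    print(n,lab,[(x[0],x[1],x[2]) for x in blobs(im,lo,hi,4) if box[0]<x[1][0]<box[2] and box[1]<x[1][1]<box[3]])
print("head",tri([ray(A,269,193),ray(B,240,204)]))
for z,pts in((30,[(192,243),(255,273)]),):
  for p in pts: print("scene rail",onz(A,*p,z))
for p in[(190,180),(248,180)]: print("side rail",onz(B,*p,15))
for p,z in[((220,195),28),((302,210),28),((328,281),40),((320,252),37),((219,277),12)]: print("byst side",p,onz(B,*p,z))
c=lambda im,x,y,w,h,s:cv2.resize(im[y:y+h,x:x+w],None,fx=s,fy=s,interpolation=cv2.INTER_CUBIC)
cv2.imwrite("pics/c1.png",np.hstack([c(a,170,170,130,130,3),c(b,170,150,110,130,3)]))
E
```

```text
scene or [(np.int32(7), array([265.3, 188. ]), array([264, 187,   3,   3], dtype=int32)), (np.int32(20), array([271. , 190.2]), array([268, 188,   7,   8], dtype=int32)), (np.int32(4), array([267. , 195.5]), array([267, 194,   1,   4], dtype=int32))]
scene red [(np.int32(21), array([218.9, 279.9]), array([217, 277,   5,   7], dtype=int32))]
side or []
side red [(np.int32(6), array([207.7, 184.5]), array([207, 183,   2,   4], dtype=int32))]
head [ 480.12199062 -161.18347478   73.25702532]
scene rail [580.87380627 101.68525764  30.        ]
scene rail [385.93265035 143.14408461  30.        ]
side rail [392.36681255 106.38180301  15.        ]
side rail [566.99582001  54.98458394  15.        ]
byst side (220, 195) [458.01152394 -29.63005796  28.        ]
byst side (302, 210) [ 652.5658056  -168.14956242   28.        ]
byst side (328, 281) [ 589.964749   -443.93946027   40.        ]
byst side (320, 252) [ 616.53592085 -351.65560977   37.        ]
byst side (219, 277) [ 383.72940473 -338.88256864   12.        ]
```

View pics/c1.png

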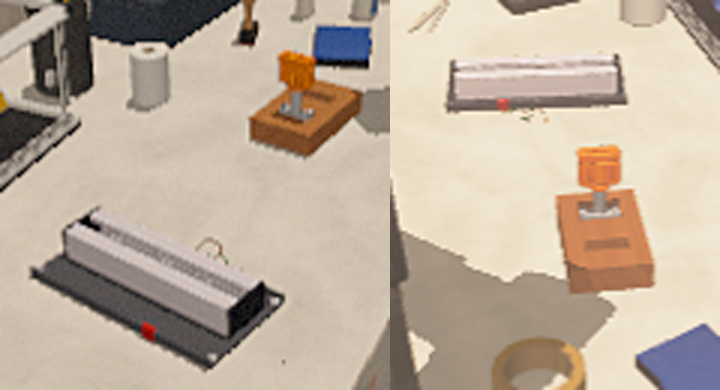

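The crop shows the post in the stand's far pocket and the rail's front red mark at about (208,184) in the side view. I'll go there and look with the wrist camera.

Request:
play_rows --commands '[[1,[-0.89,0.47,-0.2],[0,0,0]],[1,[-0.89,0.47,-0.2],[0,0,0]],[1,[-0.89,0.47,-0.2],[0,0,0]],[1,[-0.89,0.47,-0.2],[0,0,0]],[1,[-0.89,0.47,-0.2],[0,0,0]],[1,[-0.89,0.47,-0.2],[0,0,0]],[1,[-0.89,0.47,-0.2],[0,0,0]],[1,[-0.89,0.47,-0.2],[0,0,0]]]'

```text
clock: 1.1
tool_pos: [480.7, -163.3, 311.3]
ee_rot: [-0.229, 0.973, 0.0, -0.0]
contact_force: [0.1, -0.1, -0.1]
finger_gap: 0.998
gripper_force: 0.0
```

Run:
```python
from h import *
I=camera_info("wrist");a=capture("wrist");cv2.imwrite("pics/w1.png",a)
s=bot.get_state();print(s["clock"],s["tool_pos"],s["ee_rot"],s["joint_pos"]);print(I)
for P in[(480,-161,66),(470,100,30),(450,-165,0)]:print(proj(I,P))
```

```text
1.15 [ 483.78411763 -159.81173119  311.60117019] [-2.30791724e-01  9.73002676e-01  5.82161806e-04  7.95532347e-04] [-1.22964276e-02  1.63250530e-01  1.93089306e-01 -1.51633246e-03
 -1.59937422e+00 -1.09276136e+00]
{'camera_matrix': array([[329.52444776,   0.        , 257.49963829],
       [  0.        , 329.52444776, 194.73115334],
       [  0.        ,   0.        ,   1.        ]]), 'k1': -0.061596473946504714, 'T': array([[-4.46515758e-01, -8.59569035e-01, -2.48525153e-01,
         4.17388077e+02],
       [ 8.94775092e-01, -4.28604624e-01, -1.25202278e-01,
        -1.94537103e+02],
       [ 1.10097196e-03, -2.78278907e-01,  9.60499681e-01,
         4.53973456e+02],
       [ 0.00000000e+00,  0.00000000e+00,  0.00000000e+00,
         1.00000000e+00]])}
[258.86236509 161.35429868]
[427.12101815 232.59430011]
[265.84469848 131.8620814 ]
```

View pics/w1.png

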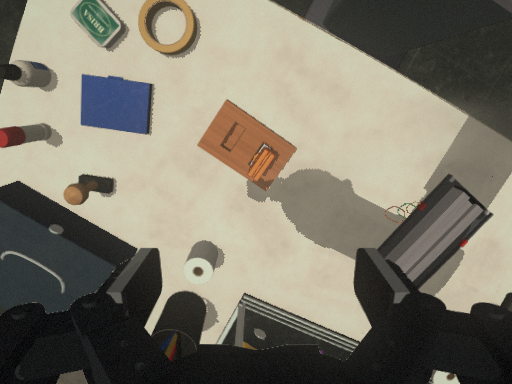

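The wrist view shows the stand with top corners near (231,99), (297,148), (264,190), (198,143), the orange head near (263,161), and red marks near (422,206) and (464,243).

```bash
cat > st.py <<'E'
from h import *
def stand(im,I,box,show=None):
    x0,y0,x1,y1=box
    hsv=cv2.cvtColor(im,cv2.COLOR_BGR2HSV)
    m=cv2.inRange(hsv,(5,110,60),(14,205,200))|cv2.inRange(hsv,(8,190,150),(20,255,255))
    k=np.zeros_like(m);k[y0:y1,x0:x1]=1;m=m*k
    m=cv2.morphologyEx(m,cv2.MORPH_CLOSE,np.ones((9,9)))
    c=max(cv2.findContours(m,0,2)[0],key=cv2.contourArea)[:,0].astype(float)
    W=np.array([onz(I,u,v,24)[:2] for u,v in c]).astype(np.float32)
    r=cv2.minAreaRect(W);print("stand rect",r)
    mo=cv2.inRange(hsv,(8,200,170),(20,255,255))*k
    mo=cv2.morphologyEx(mo,cv2.MORPH_CLOSE,np.ones((3,3)))
    c=max(cv2.findContours(mo,0,2)[0],key=cv2.contourArea)[:,0].astype(float)
    W=np.array([onz(I,u,v,82)[:2] for u,v in c]).astype(np.float32)
    print("head rect@82",cv2.minAreaRect(W),cv2.boundingRect(c.astype(np.float32)))
E
python3 - <<'E'
from st import *
import pickle
a=cv2.imread("pics/w1.png")
# rotation of wrist same as captured; reuse T as printed at capture
I=camera_info("wrist")
stand(a,I,(185,85,310,205))
for p in[(231,99),(297,148),(264,190),(198,143)]:print(onz(I,*p,24).round(1))
print([(x[0],x[1]) for x in blobs(a,(0,150,90),(6,255,255),4)+blobs(a,(174,150,90),(180,255,255),4)])
for p in[(422,206),(464,243)]:print(onz(I,*p,10).round(1))
E
```

```text
stand rect ((479.7782897949219, -176.5764617919922), (109.55277252197266, 69.97335815429688), 82.07683563232422)Traceback (most recent call last):
  File "<stdin>", line 6, in <module>
  File "st.py", line 13, in stand
    c=max(cv2.findContours(mo,0,2)[0],key=cv2.contourArea)[:,0].astype(float)
      ~~~^^^^^^^^^^^^^^^^^^^^^^^^^^^^^^^^^^^^^^^^^^^^^^^^^
ValueError: max() iterable argument is empty
```

Run:
```python
from st import *
a=cv2.imread("pics/w1.png")
I=camera_info("wrist")
for lo,hi in(((0,120,60),(8,255,255)),((172,120,60),(180,255,255))):
  print([(x[0],x[1]) for x in blobs(a,lo,hi,4)])
P=np.array([onz(I,*p,10)for p in[(422,206),(464,243)]]);print(P.round(1),P.mean(0).round(1),np.linalg.norm(P[0]-P[1]))
hsv=cv2.cvtColor(a,cv2.COLOR_BGR2HSV);print(hsv[150:172:3,255:273:4].tolist())
c=cv2.resize(a[160:300,370:500],None,fx=4,fy=4,interpolation=cv2.INTER_CUBIC);cv2.imwrite("pics/c2.png",c)
```

```text
[(np.int32(380), array([ 10.2, 136.3])), (np.int32(50), array([421.3, 206. ])), (np.int32(40), array([462.8, 242.2])), (np.int32(39), array([172. , 353.2]))]
[]
[[444.6  87.2  10. ]
 [463.9 180.4  10. ]] [454.2 133.8  10. ] 95.22769106739553
[[[12, 143, 157], [15, 31, 130], [10, 164, 123], [10, 166, 149], [10, 142, 99]], [[12, 137, 108], [11, 149, 115], [15, 165, 203], [11, 176, 159], [11, 169, 137]], [[14, 167, 203], [11, 166, 137], [14, 170, 203], [14, 167, 203], [15, 163, 203]], [[10, 158, 126], [15, 165, 203], [11, 169, 154], [11, 168, 187], [12, 171, 201]], [[11, 161, 130], [13, 170, 202], [13, 168, 202], [14, 165, 199], [12, 123, 102]], [[15, 164, 201], [11, 165, 153], [11, 165, 192], [11, 168, 200], [11, 116, 112]], [[12, 170, 200], [13, 165, 181], [14, 163, 200], [12, 119, 109], [12, 134, 146]], [[11, 155, 132], [12, 169, 195], [12, 169, 199], [13, 115, 113], [13, 134, 166]]]
```

View pics/c2.png

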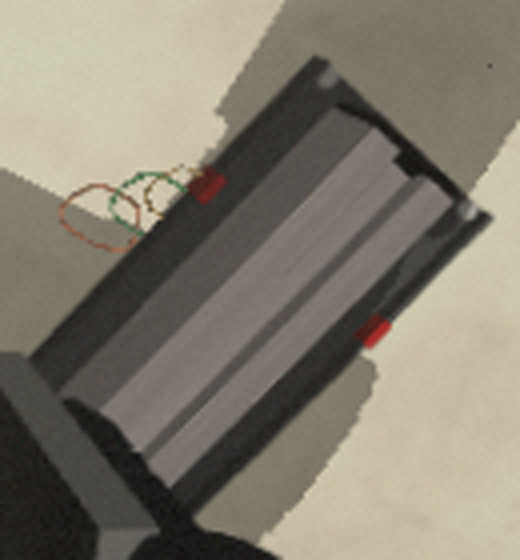

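Red marks centre at about (454,134), 95 mm apart; that fits the 96 mm bed. Now a view over the rail.

Request:
play_rows --commands '[[1,[0,0,0],[0,0,0.0267]],[1,[0,0,0],[0,0,0.0267]],[1,[0,0,0],[0,0,0.0267]],[1,[0,0,0],[0,0,0.0267]],[1,[0.37,0.94,0],[0,0,0]],[1,[0.37,0.94,0],[0,0,0]],[1,[0.37,0.94,0],[0,0,0]],[1,[0.37,0.94,0],[0,0,0]]]'

```text
clock: 2.15
tool_pos: [445.9, 35.7, 311.0]
ee_rot: [0.104, 0.995, -0.0, -0.0]
contact_force: [0.2, -0.2, 1.0]
finger_gap: 0.999
gripper_force: 0.0
```

Request:
play_rows --commands '[[1,[0.37,0.94,0.4],[0,0,0]],[1,[0.2,0.94,0.4],[0,0,0]],[1,[0,0,0],[0,0,0]],[1,[0,0,0],[0,0,0]]]'

```text
clock: 2.65
tool_pos: [438.2, 132.0, 271.3]
ee_rot: [0.104, 0.995, -0.0, -0.0]
contact_force: [-0.6, -0.6, 0.8]
finger_gap: 1.005
gripper_force: 0.0
```

Run:
```python
from h import *
s=bot.get_state();I=camera_info("wrist");a=capture("wrist");cv2.imwrite("pics/w2.png",a)
np.save("w2T.npy",I["T"])
print(s["clock"],s["tool_pos"],s["ee_rot"],s["joint_pos"].round(3))
print([(x[0],x[1]) for x in blobs(a,(0,120,60),(8,255,255),10)])
```

```text
2.65 [438.20012285 131.95292231 271.33436473] [ 1.03634901e-01  9.94615374e-01 -2.52465778e-04 -2.85105091e-05] [ 0.637  0.061 -0.026  0.    -1.485 -2.415]
[(np.int32(27), array([220., 170.])), (np.int32(102), array([486. , 216.1])), (np.int32(107), array([472.4, 221.6]))]
```

View pics/w2.png

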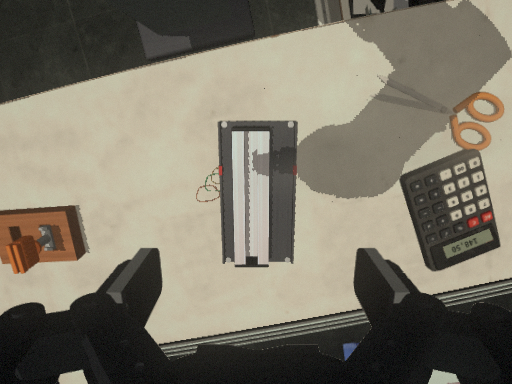

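The view shows the rail: bed corners near (219,121), (297,121), (293,265), (222,265), red marks at (221,170) and (296,170), and the slot as a dark band near column 250, left of the bed centre.

Run:
```python
from h import *
a=cv2.imread("pics/w2.png");I=camera_info("wrist");g=cv2.cvtColor(a,cv2.COLOR_BGR2GRAY)
h=cv2.cvtColor(a,cv2.COLOR_BGR2HSV)
for r in(140,165,200,230):print(r,g[r-1:r+2,214:302].mean(0).astype(int).tolist())
m=cv2.inRange(h,(0,100,40),(10,255,255));n,l,s,c=cv2.connectedComponentsWithStats(m)
print([(s[i,4],c[i].round(1)) for i in range(1,n) if 150<c[i][1]<190 and 205<c[i][0]<310])
for p in[(219,121),(297,121),(293,265),(222,265)]:print("bed z10",onz(I,*p,10).round(1))
```

```text
140 [186, 185, 185, 185, 115, 80, 64, 57, 83, 83, 80, 85, 83, 82, 84, 83, 83, 79, 201, 203, 204, 206, 203, 198, 197, 197, 198, 197, 203, 197, 106, 119, 117, 118, 136, 194, 197, 203, 201, 199, 197, 199, 197, 195, 202, 201, 203, 203, 199, 195, 193, 196, 195, 198, 197, 107, 59, 56, 56, 80, 80, 78, 79, 80, 79, 77, 80, 81, 79, 77, 77, 78, 78, 75, 79, 78, 76, 78, 78, 76, 58, 84, 87, 143, 189, 189, 184, 154]
165 [184, 183, 183, 182, 156, 91, 82, 70, 59, 82, 81, 82, 83, 81, 81, 83, 83, 83, 160, 200, 199, 204, 204, 198, 196, 195, 195, 197, 197, 193, 103, 118, 119, 119, 159, 169, 194, 199, 198, 120, 119, 121, 120, 116, 123, 119, 123, 124, 121, 118, 118, 117, 119, 118, 122, 71, 62, 64, 64, 65, 63, 64, 74, 77, 71, 64, 66, 65, 65, 67, 67, 67, 67, 67, 66, 68, 65, 68, 68, 67, 71, 72, 90, 122, 122, 122, 122, 122]
200 [154, 181, 183, 186, 187, 186, 125, 79, 64, 61, 80, 84, 81, 80, 81, 81, 83, 80, 80, 182, 196, 194, 197, 200, 193, 193, 192, 190, 193, 198, 193, 117, 120, 120, 115, 124, 194, 196, 198, 194, 190, 193, 191, 193, 197, 191, 195, 196, 192, 190, 189, 189, 191, 192, 195, 50, 55, 59, 71, 75, 77, 78, 76, 74, 74, 75, 78, 78, 76, 78, 77, 77, 77, 77, 75, 78, 78, 77, 56, 75, 74, 129, 191, 188, 189, 189, 190, 189]
230 [185, 183, 183, 182, 182, 185, 183, 124, 77, 59, 52, 76, 79, 78, 77, 79, 78, 78, 76, 66, 193, 190, 192, 195, 196, 190, 189, 189, 189, 195, 193, 105, 119, 119, 119, 140, 194, 196, 200, 193, 190, 192, 191, 186, 195, 189, 193, 194, 190, 189, 188, 188, 187, 191, 195, 53, 54, 55, 70, 75, 74, 73, 73, 73, 73, 75, 75, 74, 74, 74, 73, 75, 75, 72, 74, 74, 73, 61, 75, 78, 138, 190, 189, 189, 191, 190, 192, 192]
[(np.int32(29), array([220.1, 170.1])), (np.int32(29), array([294.2, 169.6]))]
bed z10 [383.8  96.7  10. ]
bed z10 [403.3 188.5  10. ]
bed z10 [591.7 149.6  10. ]
bed z10 [571.5  54.7  10. ]
```

Run:
```python
from st import *
a=cv2.imread("pics/w2.png");I=camera_info("wrist");g=cv2.cvtColor(a,cv2.COLOR_BGR2GRAY).astype(float)
def edge(row,c0,c1,sgn,sub=None):
    d=np.diff(g[row-1:row+2].mean(0))[c0:c1]*sgn;i=d.argmax();lo=max(i-1,0);w=d[lo:i+2].clip(0)
    return c0+(w*np.arange(lo,lo+len(w))).sum()/w.sum()+.5+.0
E=[[],[],[],[]];B=[[],[]]
for r in list(range(132,148,3))+list(range(200,240,4)):
    for k,(c0,c1,s) in enumerate(((228,237,1),(241,247,-1),(265,272,-1))):
        E[k].append(onz(I,edge(r,c0,c1,s),r,30.5)[:2])
    for k,(c0,c1,s) in enumerate(((215,225,-1),(290,300,1))):B[k].append(onz(I,edge(r,c0,c1,s),r,14)[:2])
def fit(P):
    vx,vy,x,y=cv2.fitLine(np.array(P,np.float32),cv2.DIST_HUBER,0,.01,.01).ravel();return np.array([vx,vy]),np.array([x,y])
for n,P in(("chanL",E[0]),("slotL",E[1]),("chanR",E[2]),("bedL",B[0]),("bedR",B[1])):
    v,p=fit(P);v*=np.sign(v[0]);print(n,np.degrees(np.arctan2(v[1],v[0])).round(2),"y at x=454:",p[1]+v[1]/v[0]*(454-p[0]))
for c in((220.1,170.1),(294.9,169.6)):print("mark",[onz(I,*c,z).round(1) for z in(10,14)])
w1=cv2.imread("pics/w1.png")
```

```text
chanL -11.96 y at x=454: 98.30509
slotL -11.9 y at x=454: 112.5601
chanR -11.69 y at x=454: 142.76468
bedL -11.85 y at x=454: 80.26295
bedR -11.82 y at x=454: 177.71788
mark [array([442.7,  83.7,  10. ]), array([442. ,  84.3,  14. ])]
mark [array([461.5, 175.4,  10. ]), array([460.6, 175.1,  14. ])]
```

Request:
play_rows --commands '[[1,[-0.34,-0.91,0],[0,0,0]],[1,[-0.34,-0.91,0],[0,0,0]],[1,[-0.34,-0.91,0],[0,0,0]],[1,[-0.34,-0.91,0],[0,0,0]],[1,[-0.34,-0.91,0],[0,0,0]],[1,[-0.34,-0.91,0],[0,0,0]],[1,[0,0,0],[0,0,-0.0107]],[1,[0,0,0],[0,0,0]]]'

```text
clock: 3.7
tool_pos: [481.2, -157.6, 271.7]
ee_rot: [0.072, 0.997, -0.0, 0.0]
contact_force: [-0.5, 0.5, -0.4]
finger_gap: 1.003
gripper_force: 0.0
```

Run:
```python
from st import *
s=bot.get_state();I=camera_info("wrist");a=capture("wrist");cv2.imwrite("pics/w3.png",a)
print(s["clock"],s["tool_pos"],s["ee_rot"],s["contact_force"])
u,v=proj(I,(480,-177,24));u=int(u);v=int(v);print(u,v)
try: stand(a,I,(u-75,v-75,u+75,v+75))
except Exception as e: print(e)
cv2.imwrite("pics/c3.png",cv2.resize(a[v-75:v+75,u-90:u+90],None,fx=4,fy=4))
for z in(66,82):print(proj(I,(482.8,-154.8,z)))
```

```text
3.7 [ 481.20520808 -157.58915592  271.68653614] [ 7.21604294e-02  9.97392981e-01 -1.78247831e-05  3.37237577e-04] [-0.45026272  0.50447767 -0.39364813]
240 162
stand rect ((475.1720275878906, -180.58294677734375), (109.45674896240234, 70.11326599121094), 81.67964935302734)
max() iterable argument is empty
[259.59487838 168.92389838]
[259.71799429 172.08197833]
```

View pics/c3.png

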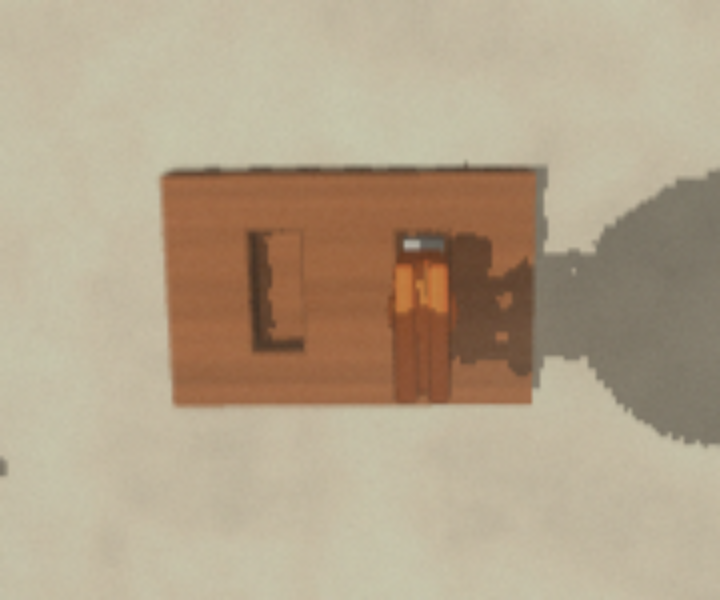

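Request:
play_rows --commands '[[1,[0.03,-0.03,0.85],[0,0,0]],[1,[0,0,0.85],[0,0,0]],[1,[0,0,0.85],[0,0,0]],[1,[0,0,0.85],[0,0,0]],[1,[0,0,0.85],[0,0,0]],[1,[0,0,0],[0,0,0]],[0.5,[0,0,0],[0,0,0]],[0.5,[0,0,0],[0,0,0]]]' --force 50

```text
clock: 4.75
tool_pos: [481.4, -157.4, 61.0]
ee_rot: [0.07, 0.998, -0.0, 0.002]
contact_force: [-0.7, 0.2, -0.4]
finger_gap: 0.608
gripper_force: 0.0
```

Request:
play_rows --commands '[[0,[0,0,0],[0,0,0]],[0,[0,0,0],[0,0,0]],[0,[0,0,0],[0,0,0]],[0,[0,0,0],[0,0,0]],[0,[0,0,0],[0,0,0]],[0,[0,0,0],[0,0,0]]]' --force 50

```text
clock: 5.5
tool_pos: [480.2, -157.8, 59.2]
ee_rot: [0.07, 0.998, -0.0, 0.0]
contact_force: [-0.3, -3.5, 4.6]
finger_gap: 0.159
gripper_force: 52.9
```

Request:
play_rows --commands '[[0,[0,0,-0.4],[0,0,0]],[0,[0,0,-0.6],[0,0,0]],[0,[0,0,-0.6],[0,0,0]],[0,[0,0,0],[0,0,0.0107]],[0,[0,0,0],[0,0,0]]]'

```text
clock: 6.12
tool_pos: [479.4, -156.4, 138.0]
ee_rot: [0.104, 0.995, 0.001, -0.001]
contact_force: [-0.2, 0.2, -1.4]
finger_gap: 0.155
gripper_force: 52.2
```

Request:
play_rows --commands '[[0,[0.29,0.89,0],[0,0,0]],[0,[0.29,0.89,0],[0,0,0]],[0,[0.29,0.89,0],[0,0,0]],[0,[0.29,0.89,0],[0,0,0]],[0,[0.29,0.89,0],[0,0,0]],[0,[0.29,0.89,0],[0,0,0]],[0,[0,0,0],[0,0,0]],[0,[0,0,0],[0,0,0]]]'

```text
clock: 7.12
tool_pos: [449.2, 121.8, 137.9]
ee_rot: [0.103, 0.995, -0.0, -0.001]
contact_force: [-0.6, -0.6, -0.3]
finger_gap: 0.15
gripper_force: 52.3
```

Run:
```python
from st import *
s=bot.get_state();I=camera_info("wrist");a=capture("wrist");cv2.imwrite("pics/w4.png",a)
print(s["clock"],s["tool_pos"],s["ee_rot"],s["contact_force"],s["finger_gap"])
b=capture("side");c=capture("scene")
B=camera_info("side");C=camera_info("scene")
out=[]
for i,im,n in((B,b,"b"),(C,c,"c")):
    u,v=proj(i,(450,121,60)).astype(int);out.append(cv2.resize(im[v-45:v+45,u-40:u+40],None,fx=4,fy=4,interpolation=2))
u,v=proj(I,(450,121,60)).astype(int);print(u,v)
w=cv2.resize(a[100:280,190:350],(320,360))
cv2.imwrite("pics/c4.png",np.hstack([w[:,:160*1+160]]+[cv2.resize(o,(240,270)) if 0 else cv2.resize(o,(240,360)) for o in out]))
```

```text
7.125 [449.22748008 121.7996201  137.94081912] [ 1.03265428e-01  9.94653332e-01 -3.81585713e-04 -9.25137136e-04] [-0.61561337 -0.55502732 -0.26820745] 0.14988099671063596
256 205
```

View pics/c4.png

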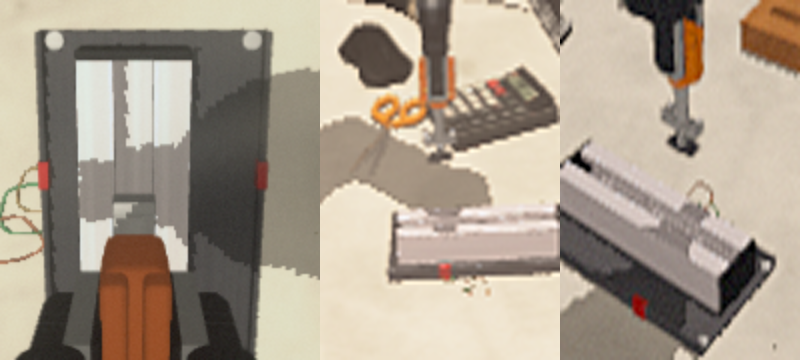

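The crop shows the head (columns 100–170) centred over the slot (113–155), and the nut lengthwise just at the mark level. Descending.

Request:
play_rows --commands '[[0,[0,0,0.5],[0,0,0]],[0,[0,0,0.42],[0,0,0]],[0,[0,0,0.08],[0,0,0]],[0,[0,0,0.04],[0,0,0]],[0,[0,0,0.04],[0,0,0]],[0,[0,0,0.04],[0,0,0]],[0,[0,0,0],[0,0,0]]]'

```text
clock: 8.15
tool_pos: [450.0, 121.9, 82.9]
ee_rot: [0.104, 0.995, 0.0, 0.0]
contact_force: [0.4, 0.9, -0.4]
finger_gap: 0.15
gripper_force: 52.3
```

Request:
play_rows --commands '[[0,[0,0,0.02],[0,0,0]],[0,[0,0,0.02],[0,0,0]],[0,[0,0,0.02],[0,0,0]],[0,[0,0,0],[0,0,0]]]'

```text
clock: 8.65
tool_pos: [449.9, 121.8, 79.7]
ee_rot: [0.104, 0.995, -0.0, -0.0]
contact_force: [0.0, 0.2, -0.8]
finger_gap: 0.158
gripper_force: 52.3
```

Request:
play_rows --commands '[[0,[0,0,0.04],[0,0,0]],[0,[0,0,0.04],[0,0,0]],[0,[0,0,0.04],[0,0,0]],[0,[0,0,0.02],[0,0,0]],[0,[0,0,0],[0,0,0]]]'

```text
clock: 9.28
tool_pos: [449.9, 121.9, 72.7]
ee_rot: [0.104, 0.995, -0.0, -0.0]
contact_force: [0.6, -0.3, -1.0]
finger_gap: 0.157
gripper_force: 52.3
```

Request:
play_rows --commands '[[0,[0,0,0.02],[0,0,0]],[0,[0,0,0.02],[0,0,0]],[0,[0,0,0.02],[0,0,0]],[0,[0,0,0],[0,0,0]]]'

```text
clock: 9.78
tool_pos: [449.9, 121.9, 69.7]
ee_rot: [0.104, 0.995, -0.0, -0.0]
contact_force: [-0.8, 0.7, -0.9]
finger_gap: 0.154
gripper_force: 52.3
```

Request:
play_rows --commands '[[0,[0,0,0.02],[0,0,0]],[0,[0,0,0.02],[0,0,0]],[0,[0,0,0.02],[0,0,0]],[0,[0,0,0],[0,0,0]]]'

```text
clock: 10.28
tool_pos: [449.9, 121.9, 66.7]
ee_rot: [0.104, 0.995, -0.0, -0.0]
contact_force: [0.2, 0.6, -0.7]
finger_gap: 0.153
gripper_force: 52.3
```

Request:
play_rows --commands '[[0,[0,0,0.02],[0,0,0]],[0,[0,0,0.02],[0,0,0]],[0,[0,0,0.02],[0,0,0]],[0,[0,0,0],[0,0,0]]]'

```text
clock: 10.78
tool_pos: [449.9, 121.9, 63.7]
ee_rot: [0.104, 0.995, -0.0, -0.0]
contact_force: [-0.4, -0.4, -0.5]
finger_gap: 0.155
gripper_force: 52.3
```

Request:
play_rows --commands '[[0,[0,0,0.02],[0,0,0]],[0,[0,0,0.02],[0,0,0]],[0,[0,0,0.02],[0,0,0]],[0,[0,0,0],[0,0,0]]]'

```text
clock: 11.28
tool_pos: [449.9, 121.8, 60.7]
ee_rot: [0.104, 0.995, -0.0, -0.0]
contact_force: [-0.6, 0.3, -1.0]
finger_gap: 0.154
gripper_force: 52.3
```

Request:
play_rows --commands '[[0,[0,0,0.02],[0,0,0]],[0,[0,0,0.02],[0,0,0]],[0,[0,0,0],[0,0,0]]]'

```text
clock: 11.65
tool_pos: [450.1, 121.9, 59.0]
ee_rot: [0.104, 0.995, -0.0, 0.0]
contact_force: [-1.4, -1.4, 4.2]
finger_gap: 0.154
gripper_force: 52.7
```

Request:
play_rows --commands '[[0,[0,0,0.02],[0,0,0]],[0,[0,0,0.02],[0,0,0]],[0,[0,0,0.02],[0,0,0]],[0,[0,0,0],[0,0,0]]]'

```text
clock: 12.15
tool_pos: [450.1, 121.9, 56.1]
ee_rot: [0.104, 0.995, -0.0, 0.0]
contact_force: [-2.1, -1.4, 6.1]
finger_gap: 0.154
gripper_force: 53.1
```

Request:
play_rows --commands '[[0,[0,0,0.02],[0,0,0]],[0,[0,0,0.02],[0,0,0]],[0,[0,0,0.01],[0,0,0]],[0,[0,0,0],[0,0,0]],[0,[0,0,0],[0,0,0]]]'

```text
clock: 12.78
tool_pos: [450.1, 121.9, 53.8]
ee_rot: [0.104, 0.995, -0.0, 0.0]
contact_force: [-2.3, -0.9, 7.6]
finger_gap: 0.151
gripper_force: 53.4
```

Request:
play_rows --commands '[[0,[0,0,0.02],[0,0,0]],[0,[0,0,0],[0,0,-0.02]],[0,[0,0,0],[0,0,-0.02]],[0,[0,0,0],[0,0,-0.02]],[0,[0,0,0],[0,0,0]]]'

```text
clock: 13.4
tool_pos: [451.2, 122.4, 53.3]
ee_rot: [-0.085, 0.996, 0.0, 0.001]
contact_force: [-1.3, 0.2, 9.3]
finger_gap: 0.155
gripper_force: 53.6
```

Run:
```python
from h import *
s=bot.get_state();print(s["clock"],s["joint_pos"].round(3),s["ft_torque"],s["contact_force"],s["tool_pos"])
```

```text
13.4 [ 6.020e-01  2.300e-01 -4.110e-01  1.000e-03 -9.260e-01 -2.003e+00] [-0.09265416  0.44452419 -0.02116067] [-1.32326586  0.23232607  9.25016263] [451.20250426 122.41474081  53.33186881]
```

Request:
play_rows --commands '[[0,[0,0,0],[0,0,-0.02]],[0,[0,0,0],[0,0,-0.02]],[0,[0,0,0],[0,0,-0.02]],[0,[0,0,0],[0,0,0]]]'

```text
clock: 13.9
tool_pos: [451.5, 122.6, 53.5]
ee_rot: [-0.271, 0.963, 0.0, 0.002]
contact_force: [-0.1, 0.6, 7.9]
finger_gap: 0.149
gripper_force: 53.6
```

Request:
play_rows --commands '[[0,[0,0,0],[0,0,-0.02]],[0,[0,0,0],[0,0,-0.02]],[0,[0,0,0],[0,0,-0.02]],[0,[0,0,0],[0,0,-0.02]],[0,[0,0,0],[0,0,-0.02]],[0,[0,0,0],[0,0,-0.02]],[0,[0,0,0],[0,0,-0.01]],[0,[0,0,0],[0,0,0]]]'

```text
clock: 14.9
tool_pos: [451.6, 122.6, 53.5]
ee_rot: [-0.63, 0.776, -0.001, 0.002]
contact_force: [0.5, 0.3, 9.0]
finger_gap: 0.154
gripper_force: 53.6
```

Run:
```python
from h import *
s=bot.get_state();print(s["clock"],s["joint_pos"].round(3),s["ft_torque"],s["contact_force"],s["tool_pos"],s["ee_rot"])
q=s["ee_rot"];y=R.from_quat(q).apply([0,1,0]);print(np.degrees(np.arctan2(y[1],y[0])))
```

```text
14.9 [ 0.602  0.23  -0.411  0.001 -0.926 -0.81 ] [0.02046669 0.14271346 0.04044245] [0.48131126 0.33413884 9.01797426] [451.6068684  122.60712088  53.52301955] [-6.30356589e-01  7.76303275e-01 -6.43206961e-04  1.83910356e-03]
168.15285411308201
```

Request:
play_rows --commands '[[0,[0,0,-0.02],[0,0,0]],[0,[0,0,0],[0,0,0]],[0,[0,0,-0.02],[0,0,0]],[0,[0,0,0],[0,0,0]]]'

```text
clock: 15.4
tool_pos: [451.6, 122.6, 55.4]
ee_rot: [-0.63, 0.777, -0.001, 0.002]
contact_force: [1.3, -0.8, 6.6]
finger_gap: 0.153
gripper_force: 53.3
```

Request:
play_rows --commands '[[0,[0,0,-0.02],[0,0,0]],[0,[0,0,0],[0,0,0]],[0,[0,0,0],[0,0,0]]]'

```text
clock: 15.78
tool_pos: [451.6, 122.6, 56.2]
ee_rot: [-0.63, 0.777, -0.001, 0.002]
contact_force: [0.6, -0.3, 5.9]
finger_gap: 0.152
gripper_force: 53.2
```

Request:
play_rows --commands '[[0,[0,0,-0.02],[0,0,0]],[0,[0,0,0],[0,0,0]],[0,[0,0,0],[0,0,0]]]'

```text
clock: 16.15
tool_pos: [451.5, 122.6, 57.1]
ee_rot: [-0.63, 0.777, -0.001, 0.002]
contact_force: [1.5, -0.1, 4.9]
finger_gap: 0.152
gripper_force: 53.1
```

Request:
play_rows --commands '[[0,[0,0,-0.012],[0,0,0]],[0,[0,0,0],[0,0,0]],[0,[0,0,0],[0,0,0]]]'

```text
clock: 16.52
tool_pos: [451.4, 122.6, 57.6]
ee_rot: [-0.63, 0.777, -0.0, 0.002]
contact_force: [2.8, -0.3, 4.7]
finger_gap: 0.154
gripper_force: 53.0
```

Request:
play_rows --commands '[[0,[0,0,-0.01],[0,0,0]],[0,[0,0,0],[0,0,0]],[0,[0,0,-0.01],[0,0,0]],[0,[0,0,0],[0,0,0]],[0,[0,0,0],[0,0,0]]]'

```text
clock: 17.15
tool_pos: [449.9, 122.0, 57.9]
ee_rot: [-0.63, 0.777, 0.0, 0.0]
contact_force: [2.6, 1.7, 3.6]
finger_gap: 0.151
gripper_force: 53.0
```

Request:
play_rows --commands '[[0.3,[0,0,0],[0,0,0]],[0.4,[0,0,0],[0,0,0]],[0.5,[0,0,0],[0,0,0]],[0.5,[0,0,0],[0,0,0]]]'

```text
clock: 17.65
tool_pos: [449.5, 121.6, 57.6]
ee_rot: [-0.63, 0.777, 0.0, -0.001]
contact_force: [-0.3, -0.3, -0.4]
finger_gap: 0.501
gripper_force: 0.0
```

Request:
play_rows --commands '[[0.5,[0,0,-0.4],[0,0,0]],[0.5,[0,0,-0.8],[0,0,0]],[0.5,[0,0,-0.8],[0,0,0]],[0.5,[0,0,-0.8],[0,0,0]],[0.5,[0,0,0],[0,0,0]],[0.5,[0,0,0],[0,0,0]]]'

```text
clock: 18.4
tool_pos: [449.4, 121.8, 197.2]
ee_rot: [-0.63, 0.777, 0.0, -0.0]
contact_force: [-0.8, -0.2, -1.1]
finger_gap: 0.503
gripper_force: 0.0
```

Run:
```python
from h import *
s=bot.get_state();I=camera_info("wrist");a=capture("wrist");b=capture("side");c=capture("scene")
print(s["clock"],s["tool_pos"],s["contact_force"],s["finger_gap"])
B=camera_info("side");C=camera_info("scene")
out=[]
for i,im in((I,a),(B,b),(C,c)):
    u,v=proj(i,(450,121,50)).astype(int);k=80 if im is a else 40
    u=max(u,k);v=max(v,k);out.append(cv2.resize(im[v-k:v+k,u-k:u+k],(260,260),interpolation=2))
cv2.imwrite("pics/c5.png",np.hstack(out))
```

```text
18.4 [449.41465792 121.79412764 197.21413296] [-0.81979517 -0.21066159 -1.0516012 ] 0.5030245215124474
```

View pics/c5.png

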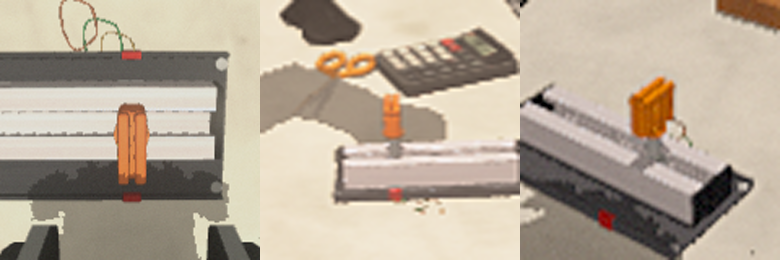

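The crops show the post upright, with its head across the slot and in line with both red marks; the gripper is clear of it.

```bash
python3 -c "
from cell import bot
print(bot.sign_off())"
```

```text
the job is handed in; nothing more can be done
None
```

I handed the job in at about 18.5 s of the 67 s allowed. The last pictures show the post standing upright across the slot at the red marks, with the gripper clear; I don't have the judge's result.

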